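# Gauge the marked spot on the tilted cover

### The job

Pull the gauge probe up out of its sprung rack and hold it square to the tilted face of the clamped cover, with its tip inside the scribed ring, pressing lightly so that the sprung plunger goes in about half way and never pressing hard. Finish while still holding the probe there; leave the tilting table's setting and the other things as they are.

Things in the scene. Friction and masses are not known exactly. Their poses are not given: they have to be found in the camera images.
- rack: Fixed aluminium probe rack, base 110 x 130 mm, with a level shelf (90 x 116 mm, 12 mm thick) whose top is 85 mm above the granite. The probe hangs upright in a round 23 mm hole through the shelf, held down by two sprung pawls. Origin: centre of the base's underside; z up, the hole is on the z axis. Lugs and pawls reach 101 mm above the granite.
- pawl_l (a joint): Small sprung steel pawl hinged on lugs at the rack's local y = +42 mm, reaching in over the probe's flange. 0 = shut; grows (rad) as it swings up, to about 120 mm above the granite. Pulling the probe straight up opens both pawls, taking about 8 to 14 N in all with the probe's weight; they spring back once the flange has passed, some 25 mm up.
- pawl_r (a joint): The same pawl on the other side, hinged at the rack's local y = -42 mm.
- probe: Gauge probe, 136 mm long, 0.15 to 0.3 kg, upright in the rack. Origin: on its axis at the flange's underside, 85 mm above the granite in the rack; z towards the grip. Flange 42 mm in diameter, 6 mm thick; neck 20 mm in diameter. Below the flange: stem 20 mm in diameter to z = -42 mm, tapering to z = -50 mm, then a 6 mm round-ended plunger to z = -64 mm (not pressed).
- grip (a point): Middle of the probe's square black grip, on its axis 47 mm above the probe's origin. The grip is 26 x 26 mm, its sides parallel to the probe's x and y axes, 50 mm long (25 mm above and below this point), with a 3 mm button on top. z along the probe's axis, upwards in the rack.
- tip (a point): The very end of the probe's sprung plunger, on the probe's axis, 64 mm below the probe's origin when not pressed; z along the probe's axis towards the grip.
- plunger (a joint): How far the plunger is pressed into the probe: 0 = fully out, 0.010 m = bottomed. Its spring pushes with about 1.2 N when out, 3.2 N at half travel (0.005 m) and 5.2 N just before bottoming.
- fixture: Fixed tilting table: grey base 150 x 140 x 14 mm, two cheeks 75 mm high at local y = +60 and -60 mm, carrying a steel platform 110 x 104 x 14 mm pivoted about local y, 58 mm above the granite. On it a turned aluminium cover, 92 mm in diameter, is held by two low straps; its raised flat face is 76 mm in diameter, 27 mm above the pivot axis. Origin: centre of the base's underside, z up.
- tilt (a joint): Tilt of the platform and cover: 0 = level; positive raises the side at local +x of the fixture, so that the cover's face leans towards the fixture's local -x. It is set between 0.15 and 0.42 rad and is stiff: a light push does not move it.
- mark (a point): Centre of the marked spot: a scribed dark ring 20 mm in outer diameter (16 mm inside) with a centre dot, on the flat raised face of the cover, 22 mm to local -x and 14 mm to local +y of the face's centre (the larger plain dark disc, 30 mm, is the cover's bore, not the spot). z is the outward normal of the face.
- ring: Bystander: loose turned steel ring, 68 mm outer diameter, 24 mm high, lying on the granite. Origin: centre of its underside.
- vblock: Bystander: loose dark steel slotted block, 60 x 60 x 40 mm. Origin: centre of its underside.
- bush: Bystander: loose brass flanged bush, 60 mm in diameter, 40 mm high. Origin: centre of its underside.
Mind the look-alikes: they are no part of the job. Leave any purple look-alike of the probe alone.

How it is judged:
By the outcome, as a careful person would: the job done as asked, in the order asked, and still so for the second after the job is handed in, while the arm keeps its last pose, push and grip.
It also fails if it takes over 38 s, if anything falls off the work surface, if the arm or the gripper's body presses on something with over 40 N, if the wrist force passes 120 N, or if a joint passes its speed limit or range.

### The arm

A 6-joint arm with a two-finger parallel gripper is mounted at the origin on the work surface. World frame = base frame: x ahead of the robot, y to its left, z up, the work surface at z = 0. Lengths are in m, angles in degrees, forces in N, time in s.
With the tool pointing down it reaches from about 0.375 to 0.9 m from the base axis. Payload 3.1 kg.
Tool frame: the origin (TCP) lies between the finger pads; the fingertips stand 11 mm ahead of it and the grasp point (between the pads) lies 8 mm behind it; z points along the fingers, y is the line along which they close (so a half turn about z gives the same grasp; the last joint's range is limited). The gripper opens to 87 mm and grips with 3 to 60 N. Pads are 19 mm wide; open, the fingers measure 117 mm over their backs; the gripper's body (75 mm by 190 mm) begins 51 mm behind the grasp point.
Start: joints at [-77.951, 30.224, 82.088, -0, 67.689, -10.227], TCP at [0.237, -0.578, 0.204] pointing down, gripper open.
Joint ranges: [-176.69, 176.69], [-43.24, 126.21], [12.49, 139.97], [-82, 262], [0, 151.66], [-163.58, 163.58]. Speed limits (degrees/s): [159.86, 159.86, 180, 180, 180, 180].

### API

Orientations are given as a 3x3 rotation matrix whose columns are the frame's x, y, z axes.
In Python, from rig import bot, viewer, workorder, models gives the robot as it stands.
- The arm moves only by the shell command python3 -m jog 'ROWS'. ROWS is JSON, a list of rows, each a list of 7 numbers: the opening, from 0 (shut) to 1 (fully open), then the shift along the tool's x, y, z in m, then the turn, a rotation vector about the tool's x, y, z in degrees. In form: [[claw, x, y, z, ax, ay, az], ...]. A call has 1 to 20 rows; each row is the pose to reach, as a shift and turn from the pose commanded when the call began, along the tool's axes at that moment; what a row does not reach only later rows make up. A row lasts 1/8 s, in which the tool goes at most 62.5 mm and 10.7 degrees, less where a joint would pass 70% of its speed; a pose out of reach is approached as far as the arm can. A call with a gripper value outside its range is refused whole. The fingers move at their own pace and stop on an object; the grip force is fixed at half the most. Time passes only in rows, so rows that repeat a pose let the fingers close. It gives the time, the measured TCP pose, the force, the opening and the grip force at its end, in the units of the state.
- bot.read_state(): the state, without advancing time (a new reading comes with each control period).
- viewer.capture(name): name is "scene" or "top"; returns (picture, depth): 384x512x3 uint8, blue, green, red; 384x512 float32, m along the optical axis (not along the pixel's ray), 0 where there is no reading.
- viewer.camera_info(name): a dict with "fx", "fy", "cx", "cy" (pixels), "dist_coeffs" ([k1, k2, p1, p2, k3] as OpenCV has them; the pictures are not rectified), "world_to_cam" (4x4, takes a point from world to camera coordinates). Camera axes: x right, y down, z forward; pixel columns grow to the right and rows downward; lengths in m; the calibration is good to about 2 mm. A picture is of the moment at which its call begins. camera_info takes no time and is no camera call.
- workorder.hand_in(): hands the job in; it is judged then, once.
Trained networks look in the newest picture that a camera, given by its name, has taken for a name from the list of things; names that differ only in an ending like _2 or _b are one class to them, and where a whole thing is asked for, a point or a joint stands for the part that bears it (a point fixed in the world has none). Each returns a list of dicts, best first, with "p" (0 to 1); they miss things now and then, are a little off and sometimes report something else, mostly with a low value. They report only what shows in the picture. A call takes as long as a camera call. They do not tell look-alikes from the thing itself.
- models.outline_of(camera, thing): "mask" (384x512 bool, what is visible of it).
- models.tip_of(camera, thing): "xyz" ([x, y, z] in m, in world coordinates, good to about 4 mm: a listed point, or the origin of a listed thing).
The state is a dict: "time_s": time; "joint_positions": joint angles; "qvel": joint speeds; "tau": joint torques, N m; "position": TCP position; "tcp_rot": TCP orientation; "force": force on the tool from outside, world axes, zero at the start; "moment": the same for the moment, N m; "opening": opening from 0.0 (shut) to 1.0 (fully open); "grasp_force": force on a finger pad.
Only numpy, scipy, OpenCV 4.12 (cv2) and the standard library are available. Lean on these libraries where they do the work, as an engineer would, in place of code of your own. Each camera call takes 0.05 s, during which the arm holds its last target. There are 200 camera calls.

## Working session

There is one attempt and no reset: what is moved stays moved. The work goes in short steps, Python scripts to look and compute and a shell command to move; the robot and the scene stay as the last step left them, time stands still between calls to the robot, and variables do not carry over. Pictures are saved under pics/ and viewed, at most 10 in all, crops included, and the job is handed in when it is done.

```bash
mkdir -p pics; ls; python3 - <<'E'
from rig import bot, viewer, workorder, models
import cv2,numpy as np
ims=[]
for c in("scene","top"):
    im,d=viewer.capture(c); cv2.imwrite(f"pics/{c}0.png",im); np.save(f"pics/{c}0d.npy",d)
    for t in("probe","grip","tip","rack","mark","fixture"):
        for r in models.tip_of(c,t)[:3]: print(c,t,np.round(r["xyz"],3),round(r["p"],2))
    i=viewer.camera_info(c); print(i)
s=bot.read_state();print(s)
E
```

```text
pics
scene probe [ 0.607 -0.15   0.063] 0.69
scene probe [ 0.482 -0.201  0.084] 0.66
scene grip [ 0.48  -0.199  0.128] 0.65
scene grip [ 0.608 -0.15   0.109] 0.55
scene rack [ 0.481 -0.196  0.001] 0.56
scene mark [0.527 0.259 0.075] 0.73
scene mark [ 0.487 -0.202  0.086] 0.16
scene fixture [ 0.553  0.239 -0.004] 0.83
{'fx': 479.5739096087186, 'fy': 479.5739096087186, 'cx': 248.58037825181836, 'cy': 191.6127483643219, 'dist_coeffs': array([-0.06708362,  0.        ,  0.        ,  0.        ,  0.        ]), 'world_to_cam': array([[ 1.35392585e-01,  9.90791976e-01,  3.28218333e-04,
        -8.65857694e-02],
       [ 8.28873851e-01, -1.13084834e-01, -5.47886813e-01,
        -4.38808104e-01],
       [-5.42804742e-01,  7.44518634e-02, -8.36552409e-01,
         1.78407435e+00],
       [ 0.00000000e+00,  0.00000000e+00,  0.00000000e+00,
         1.00000000e+00]])}
top probe [ 0.484 -0.199  0.083] 0.69
top probe [ 0.607 -0.152  0.066] 0.61
top grip [ 0.486 -0.199  0.131] 0.65
top grip [ 0.61  -0.151  0.107] 0.56
top rack [ 0.545 -0.456 -0.004] 0.72
top rack [ 0.484 -0.199  0.002] 0.61
top fixt
[... 622 characters left out ...]
.02239585e-04,
        6.76895718e+01, -1.02280167e+01]), 'qvel': array([ 0.05449991, -0.01220066,  0.08812106, -0.11316047, -0.01103054,
        0.18289693]), 'tau': array([-5.02687283e-05, -4.39862108e+01, -1.76950908e+01,  6.34295354e-02,
        5.05188759e-02, -1.88050348e-05]), 'position': array([ 0.23692923, -0.57832346,  0.20359185]), 'tcp_rot': array([[ 9.25374191e-01,  3.79054884e-01,  2.03681536e-05],
       [ 3.79054885e-01, -9.25374190e-01, -4.88469256e-05],
       [ 3.32497880e-07,  5.29223324e-05, -9.99999999e-01]]), 'force': array([ 0.32856791, -0.3609262 , -0.19721404]), 'moment': array([0.02171588, 0.02580086, 0.02586151]), 'grasp_force': 0.0, 'opening': 1.0018530874914087}
```

```bash
python3 - <<'E'
import cv2
for c in("scene","top"):
    im=cv2.imread(f"pics/{c}0.png"); cv2.imwrite(f"pics/{c}0b.png",cv2.resize(im,(800,600),interpolation=cv2.INTER_CUBIC))
E
```

```text
(no output)
```

View pics/scene0b.png

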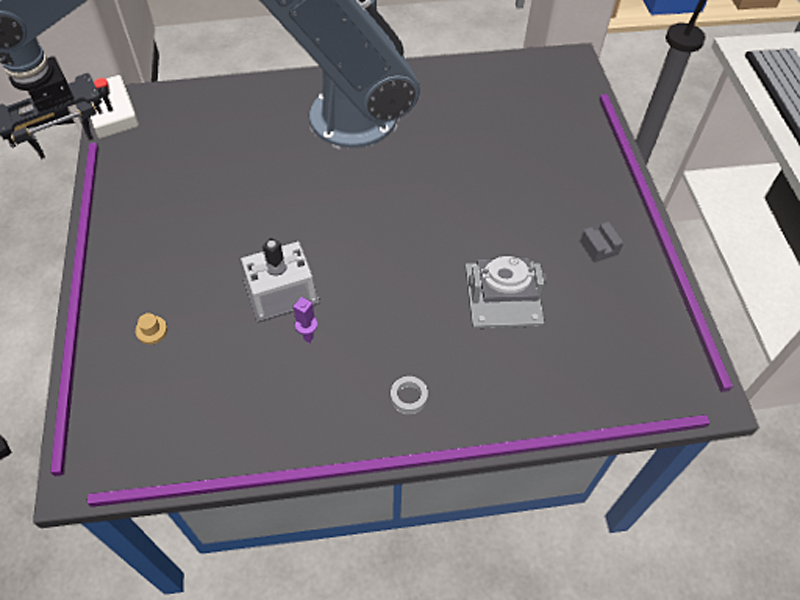

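View pics/top0b.png

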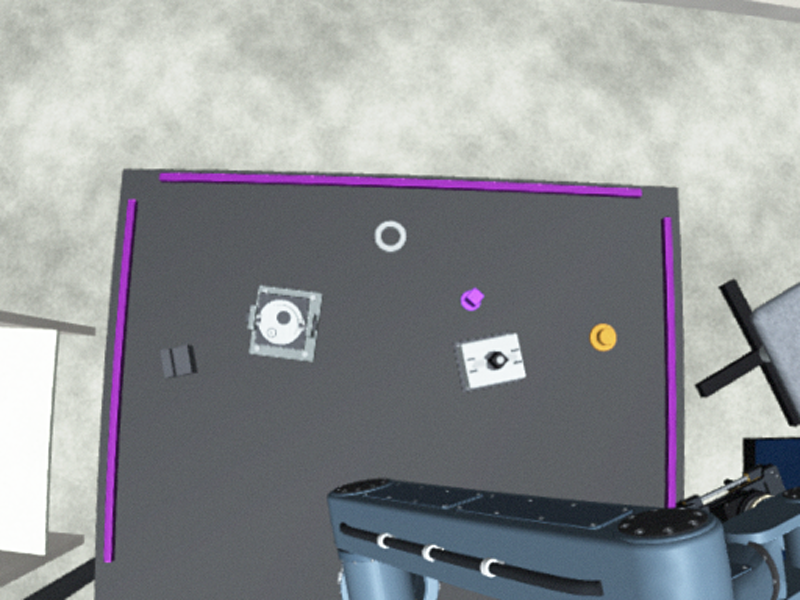

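Candidates for the probe: the black-gripped one standing in the white rack at (275,255) in scene and (497,360) in top, and the purple one at (303,318) / (472,299). The black one in the rack fits; the purple one is the look-alike to leave alone. The fixture with the cover is at (507,285) / (283,322). I'll confirm this in enlarged crops.

```bash
python3 - <<'E'
import cv2,numpy as np
s=cv2.imread("pics/scene0.png");t=cv2.imread("pics/top0.png")
def crop(im,x,y,w=66,h=50): 
    return cv2.resize(im[y:y+h,x:x+w],(400,300),interpolation=cv2.INTER_CUBIC)
a=np.vstack([np.hstack([crop(s,148,145),crop(t,285,205)]),np.hstack([crop(s,292,158),crop(t,150,180)])])
cv2.imwrite("pics/crop0.png",a)
E
```

```text
(no output)
```

View pics/crop0.png

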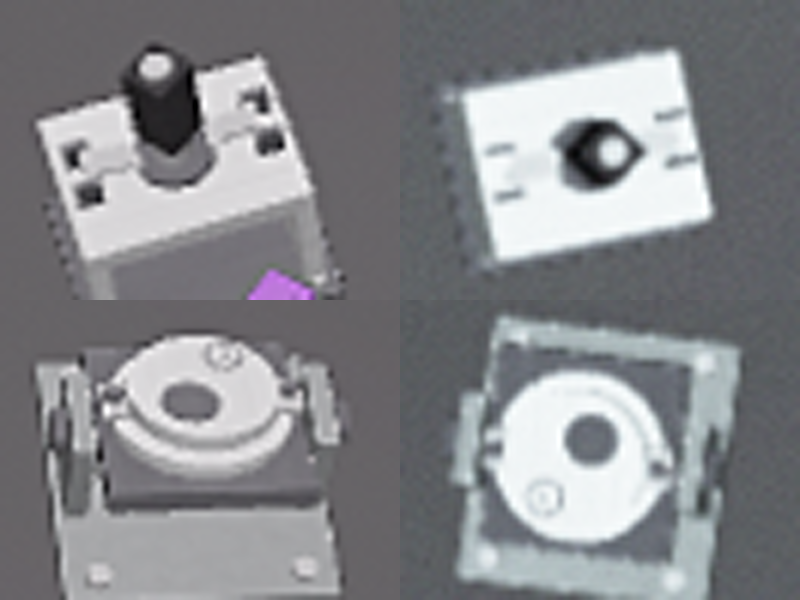

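The crops confirm the black-gripped probe stands in the rack, with its square grip turned to about 45° from the rack in the top view. The scribed ring with its dot is at (222,355) in the scene crop and (545,497) in the top crop, on the robot side of the cover, with the far side raised. Next I measure both.

```bash
cat > h.py <<'E'
import cv2,numpy as np
from rig import bot, viewer, workorder, models
from scipy.optimize import minimize
def cam(c):
    i=viewer.camera_info(c);K=np.array([[i["fx"],0,i["cx"]],[0,i["fy"],i["cy"]],[0,0,1.]])
    return K,i["dist_coeffs"],i["world_to_cam"]
def proj(c,P):
    K,D,T=cam(c); return cv2.projectPoints(np.float64(P).reshape(-1,3),cv2.Rodrigues(T[:3,:3])[0],T[:3,3],K,D)[0][:,0]
def rays(c,uv):
    K,D,T=cam(c); n=cv2.undistortPoints(np.float64(uv).reshape(-1,1,2),K,D)[:,0]
    d=np.c_[n,np.ones(len(n))]@T[:3,:3]; return -T[:3,:3].T@T[:3,3],d   # d has unit optical depth
def cloud(c,d):
    v,u=np.mgrid[:384,:512]; o,r=rays(c,np.c_[u.ravel(),v.ravel()]); return (o+r*d.reshape(-1,1)).reshape(384,512,3)
def Rz(a): return cv2.Rodrigues(np.array([0,0,a]))[0]
E
python3 - <<'E'
from h import *
for c in("scene","top"):
    im=cv2.imread(f"pics/{c}0.png");d=np.load(f"pics/{c}0d.npy");X=cloud(c,d);g=im.max(2)
    # table check
    m=(np.abs(X[...,0]-.6)<.05)&(np.abs(X[...,1]-.05)<.05);print(c,"table z",X[m][:,2].mean(),X[m][:,2].std())
    # face
    m=(np.hypot(X[...,0]-.553,X[...,1]-.24)<.045)&(g>195)&(X[...,2]>.06)&(X[...,2]<.12)
    P=X[m]
    for _ in range(8):
        q=P.mean(0);n=np.linalg.svd(P-q)[2][2];n*=np.sign(n[2]);r=(P-q)@n;P=P[np.abs(r)<max(.002,1.5*r.std())] if _<7 else P
    print(c,"face",len(P),q.round(4),n.round(4),"tilt",np.degrees(np.arccos(n[2])),"dir",np.degrees(np.arctan2(n[1],n[0])),r.std())
    # shelf
    m=(np.hypot(X[...,0]-.483,X[...,1]+.199)<.09)&(X[...,2]>.078)&(X[...,2]<.093)
    print(c,"shelf z",np.median(X[m][:,2]),cv2.minAreaRect((X[m][:,:2]*1000).astype(np.float32)))
    # ring: dark local pixels near prediction
    u=proj(c,[.527,.259,.075])[0].round(1);print(c,"mark px",u)
    x,y=u.astype(int);print(im[y-9:y+10,x-9:x+10,1])
    # fixture base
    m=(np.abs(X[...,0]-.553)<.11)&(np.abs(X[...,1]-.24)<.11)&(X[...,2]>.008)&(X[...,2]<.05)
    print(c,"base",cv2.minAreaRect((X[m][:,:2]*1000).astype(np.float32)))
E
```

```text
scene table z -0.00012736946603550067 0.0026752808294357674
scene face 155 [0.543  0.2448 0.0833] [-0.2066  0.0228  0.9782] tilt 11.995619177318998 dir 173.70600601646262 0.0011051124552809773
scene shelf z 0.08509376666436208 ((483.1850891113281, -197.46958923339844), (96.33589935302734, 116.77664184570312), 12.973966598510742)
scene mark px [328.  167.8]
[[ 98  99  99  99  99  99  98  99  99  99  98  98  98  98  99  99  99  98
   98]
 [ 98  99  98  99  98  98 100 100  98 100  99  98  98 100  98  99  98  98
   98]
 [ 99  98  98  99  99  99  99  98  99  99  99  98  99  98  97 100  99 100
   98]
 [100  99  98  99  99  98  98  99  99  98  98  99 100  99  99  98  99  98
   99]
 [ 98  97  97  95  95  95  95  95  96  97  98  98  99  99  99 100  99  99
   98]
 [ 90  87  84  83  80  81  81  82  84  88  91  95  97  98  98  98  99  99
   98]
 [163 160 194 223 221 219 222 224 194 160 123  84  86  89  94  96  96  96
   97]
 [221 217 218 221 218 218 220 177 199 168 167 170 193 134 100 107 109 125
  123]
 [217 216 214 213 215 213 193 168 223 216 196 218 181 221 162 101 107 117
  118]
 [214 213 21
[... 2206 characters left out ...]
242 245 246 245 244
  245]
 [123 111 107 107 147 221 247 230 219 226 204 217 234 242 244 245 244 244
  244]
 [119 107 108 109 109 149 220 239 239 234 230 240 244 243 243 245 244 245
  244]
 [113 110 109 108 107 107 143 196 239 245 246 245 246 244 244 244 246 246
  246]
 [110 110 104 110 107 108 109 123 194 226 240 246 245 245 246 246 246 247
  245]
 [122 107 109 113 110 107 108 109 114 144 194 217 232 232 235 235 236 240
  235]
 [170 139 135 143 138 129 123 138 116 112 121 125 143 147 165 171 175 177
  165]
 [215 194 167 174 174 170 169 178 157 133 139 143 130 124 128 136 123 115
  115]]
top base ((550.380859375, 223.5606689453125), (184.66798400878906, 218.1519012451172), 87.33727264404297)
```

```bash
python3 - <<'E'
from h import *
from scipy.optimize import least_squares, differential_evolution
def blob(c,p,lo,hi,amin):
    g=cv2.imread(f"pics/{c}0.png").max(2)
    m=((g<hi)&(g>=lo)).astype(np.uint8); n,l,s,ce=cv2.connectedComponentsWithStats(m)
    k=[i for i in range(1,n) if amin<s[i,4]<400]; k=min(k,key=lambda i:np.hypot(*(ce[i]-p))); return ce[k],s[k,4],l==k
obs=dict(scene=[(328.8,167.0)],top=[(173.4,212.5)])
pts=[(-22,14,27),(0,0,27)]
for c,p in(("scene",(323,175)),("top",(182,203))):
    ce,a,_=blob(c,p,0,170,15); print(c,"bore",ce.round(2),a); obs[c].append(ce)
F={}
for c in obs:
    X=cloud(c,np.load(f"pics/{c}0d.npy"));g=cv2.imread(f"pics/{c}0.png").max(2)
    P=X[(np.hypot(X[...,0]-.543,X[...,1]-.2448)<.032)&(g>195)&(X[...,2]>.07)&(X[...,2]<.1)];F[c]=P
def pose(x):
    yaw,t=x[2:4]; R=Rz(yaw)@cv2.Rodrigues(np.array([0,-t,0]))[0]; return R,np.array([x[0],x[1],.058])
def res(x,cs=("scene","top")):
    R,o=pose(x);r=[]
    for c in cs:
        r+=list(((proj(c,o+(R@(np.array(pts).T/1e3)).T)-obs[c])/.4).ravel())
        r+=list(((F[c]-o)@R[:,2]-.027)/.0011/np.sqrt(len(F[c])/10))
    return r
for cs in(("scene",),("top",),("scene","top")):
    s=least_squares(res,[.553,.24,-.1,.2],args=(cs,),loss="soft_l1");R,o=pose(s.x)
    mk=o+R@np.array([-.022,.014,.027])
    print(cs,s.x[:2].round(4),np.degrees(s.x[2:]).round(2),"mark",mk.round(4),"n",R[:,2].round(4)); 
    for c in cs: print((proj(c,o+(R@(np.array(pts).T/1e3)).T)-obs[c]).round(2).tolist())
# grip
M={}
for c,p in(("scene",(176,160)),("top",(317,230))):
    ce,a,l=blob(c,p,0,75,20);M[c]=cv2.morphologyEx(l.astype(np.uint8),cv2.MORPH_CLOSE,np.ones((5,5)));print(c,"grip blob",ce.round(1),M[c].sum())
B=np.array([[x,y,z] for x in(-13,13) for y in(-13,13) for z in(22,72)])/1e3
def cost(x,cs):
    t=0
    for c in cs:
        h=cv2.convexHull((proj(c,B@Rz(x[2]).T+[x[0],x[1],.085])*16).astype(np.int32)*1)
        im=np.zeros((384,512),np.uint8)
        big=np.zeros((400,400),np.uint8); u0=np.array([150,140]) if c=="scene" else np.array([290,205])
        cv2.fillConvexPoly(big,((h/16.-u0+.5)*8).astype(np.int32),1)
        f=cv2.resize(M[c][u0[1]:u0[1]+50,u0[0]:u0[0]+50],(400,400),interpolation=cv2.INTER_NEAREST)
        t+=1-(f&big).sum()/max(1,(f|big).sum())
    return t
for cs in(("scene",),("top",),("scene","top")):
    s=differential_evolution(cost,[(.465,.5),(-.215,-.18),(0,np.pi/2)],args=(cs,),seed=1,maxiter=60)
    print(cs,s.x[:2].round(4),np.degrees(s.x[2]).round(1),s.fun)
E
```

```text
scene bore [322.96 174.62] 50
top bore [181.   202.68] 56
('scene',) [0.5518 0.2388] [-12.54  13.08] mark [0.528  0.2585 0.0793] n [-0.2209  0.0491  0.9741]
[[-0.69, 0.24], [0.77, -2.92]]
('top',) [0.5502 0.2395] [-7.88 11.88] mark [0.5253 0.2571 0.0799] n [-0.204   0.0282  0.9786]
[[0.63, -0.1], [-1.71, 3.75]]
('scene', 'top') [0.5511 0.2389] [-10.24  12.5 ] mark [0.5267 0.2575 0.0796] n [-0.2131  0.0385  0.9763]
[[-1.07, -0.12], [0.66, -3.06]]
[[0.54, -0.53], [-1.59, 3.55]]
scene grip blob [174.5 162.4] 140
top grip blob [316.  230.3] 57
('scene',) [ 0.4833 -0.1973] 28.4 0.28070462925030726
('top',) [ 0.4813 -0.1949] 44.0 0.4686131386861314
('scene', 'top') [ 0.4816 -0.1962] 42.3 0.7810991057024621
```

```bash
python3 - <<'E'
from h import *
from scipy.optimize import least_squares
obs=dict(scene=(328.8,167.0),top=(173.4,212.5))
F={}
for c in obs:
    X=cloud(c,np.load(f"pics/{c}0d.npy"));g=cv2.imread(f"pics/{c}0.png").max(2)
    F[c]=X[(np.hypot(X[...,0]-.543,X[...,1]-.2448)<.032)&(g>195)&(X[...,2]>.07)&(X[...,2]<.1)]
def pose(x):
    R=Rz(x[2])@cv2.Rodrigues(np.array([0,-x[3],0]))[0]; return R,np.array([x[0],x[1],.058])
def res(x,cs):
    R,o=pose(x);r=[(x[2]+.107)/.03]
    for c in cs:
        r+=list(((proj(c,o+R@np.array([-.022,.014,.027]))-obs[c])/.5).ravel())
        r+=list(((F[c]-o)@R[:,2]-.027)/.0011/np.sqrt(len(F[c])/20))
    r+=list((x[:2]-[.5525,.2395])/.002)
    return r
for cs in(("scene",),("top",),("scene","top")):
    s=least_squares(res,[.553,.24,-.1,.2],args=(cs,),loss="soft_l1");R,o=pose(s.x)
    print(cs,s.x[:2].round(4),np.degrees(s.x[2:]).round(2),"mark",(o+R@np.array([-.022,.014,.027])).round(4),"n",R[:,2].round(4))
B=np.array([[x,y,z] for z in(22,72) for x,y in((-13,-13),(13,-13),(13,13),(-13,13)) ])/1e3
rows=[]
for c,u0 in(("scene",(156,142)),("top",(300,213))):
    im=cv2.imread(f"pics/{c}0.png")[u0[1]:u0[1]+33,u0[0]:u0[0]+33]
    im=np.clip(im.astype(float)*1.8,0,255).astype(np.uint8)
    r=[]
    for y in(None,28,53):
        b=cv2.resize(im,(264,264),interpolation=cv2.INTER_CUBIC)
        if y is not None:
            p=((proj(c,B@Rz(np.radians(y)).T+[.4825,-.1965,.085])-u0+.5)*8).astype(int)
            cv2.polylines(b,[p[:4]],1,(0,255,0));cv2.polylines(b,[p[4:]],1,(0,0,255))
            for k in range(4):cv2.line(b,tuple(map(int,p[k])),tuple(map(int,p[k+4])),(255,255,0))
        r.append(b)
    rows.append(np.hstack(r))
cv2.imwrite("pics/grip0.png",np.vstack(rows))
E
```

```text
('scene',) [0.5522 0.2424] [-7.28 13.41] mark [0.5265 0.2598 0.0792] n [-0.23    0.0294  0.9728]
('top',) [0.5496 0.2414] [-6.41 12.66] mark [0.5239 0.2584 0.0795] n [-0.2179  0.0245  0.9757]
('scene', 'top') [0.5507 0.2423] [-6.96 13.15] mark [0.525  0.2596 0.0793] n [-0.2259  0.0276  0.9738]
```

View pics/grip0.png

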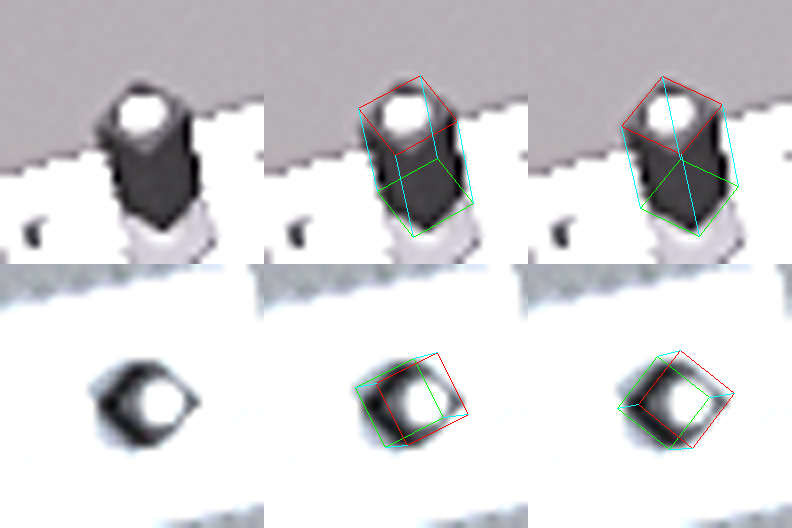

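Without the bore, which isn't centred on the face, the fit gives mark ≈ (0.525, 0.259, 0.079) and a tilt of about 12.5°. The grip's yaw is about 47° in world, and its axis is near (0.4825, -0.198). I'll move above the grip with the fingers turned clear of the pawls.

```bash
python3 -m jog '[[1,0.371,-0.2586,0,0,0,-115],[1,0.371,-0.2586,0,0,0,-115],[1,0.371,-0.2586,0,0,0,-115],[1,0.371,-0.2586,0,0,0,-115],[1,0.371,-0.2586,0,0,0,-115],[1,0.371,-0.2586,0,0,0,-115],[1,0.371,-0.2586,0,0,0,-115],[1,0.371,-0.2586,0,0,0,-115],[1,0.371,-0.2586,0,0,0,-115],[1,0.371,-0.2586,0,0,0,-115],[1,0.371,-0.2586,0,0,0,-115],[1,0.371,-0.2586,0,0,0,-115],[1,0.371,-0.2586,0,0,0,-115]]'
python3 - <<'E'
from h import *
s=bot.read_state();print(s["time_s"],s["position"],s["joint_positions"].round(1));print(s["tcp_rot"].round(3))
ims=[]
for c,u in(("scene",(120,90)),("top",(265,180))):
    im,_=viewer.capture(c);ims.append(cv2.resize(im[u[1]:u[1]+100,u[0]:u[0]+100],(400,400),interpolation=cv2.INTER_CUBIC))
cv2.imwrite("pics/above.png",np.hstack(ims))
E
```

```text
time_s: 2.33
position: [0.4823, -0.1984, 0.2036]
tcp_rot: [[-0.733, 0.68, 0.0], [0.68, 0.733, -0.0], [-0.0, 0.0, -1.0]]
force: [-0.4, -0.7, -0.1]
opening: 1.001
grasp_force: 0.0
2.325 [ 0.48225018 -0.19841874  0.20362384] [-34.7  22.3  96.9   0.   60.9 -81.8]
[[-0.733  0.68   0.   ]
 [ 0.68   0.733 -0.   ]
 [-0.     0.    -1.   ]]
```

View pics/above.png

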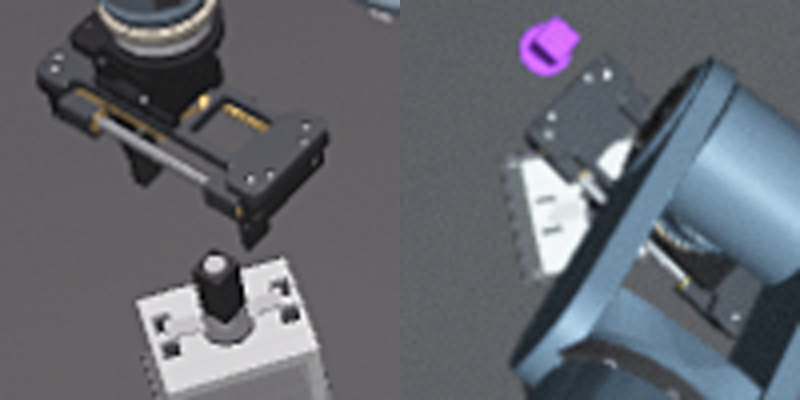

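```bash
python3 - <<'E'
from h import *
s=bot.read_state();R=s["tcp_rot"];p=s["position"]
for q in(p+R@[0,.0435,.011],p+R@[0,-.0435,.011],p+R@[0,0,.011],[.4825,-.198,.157]): print(((proj("scene",q)[0]-[120,90]+.5)*4).round(0))
E
python3 -m jog '[[1,0,0,0.03,0,0,0],[1,0,0,0.06,0,0,0],[1,0,0,0.074,0,0,0],[1,0,0,0.074,0,0,0]]'
```

```text
[254. 263.]
[160. 207.]
[207. 235.]
[214. 266.]
time_s: 2.92
position: [0.4818, -0.1981, 0.1289]
tcp_rot: [[-0.734, 0.679, -0.002], [0.679, 0.734, 0.001], [0.002, -0.0, -1.0]]
force: [0.0, -0.5, 0.6]
opening: 0.997
grasp_force: 0.0
```

```bash
python3 -m jog '[[0.4,0,0,0,0,0,0],[0.3,0,0,0,0,0,0],[0.2,0,0,0,0,0,0],[0,0,0,0,0,0,0],[0,0,0,0,0,0,0],[0,0,0,0,0,0,0]]'
python3 - <<'E'
from h import *
ims=[]
for c,u in(("scene",(120,100)),("top",(265,180))):
    im,_=viewer.capture(c);ims.append(cv2.resize(im[u[1]:u[1]+100,u[0]:u[0]+100],(400,400),interpolation=cv2.INTER_CUBIC))
cv2.imwrite("pics/gr.png",np.hstack(ims))
print(bot.read_state()["moment"])
E
```

```text
time_s: 3.68
position: [0.4822, -0.1984, 0.1296]
tcp_rot: [[-0.735, 0.678, -0.0], [0.678, 0.735, 0.0], [0.0, 0.0, -1.0]]
force: [1.2, 0.1, 1.7]
opening: 0.397
grasp_force: 0.0
[ 0.17501018 -0.30774935 -0.02335188]
```

View pics/gr.png

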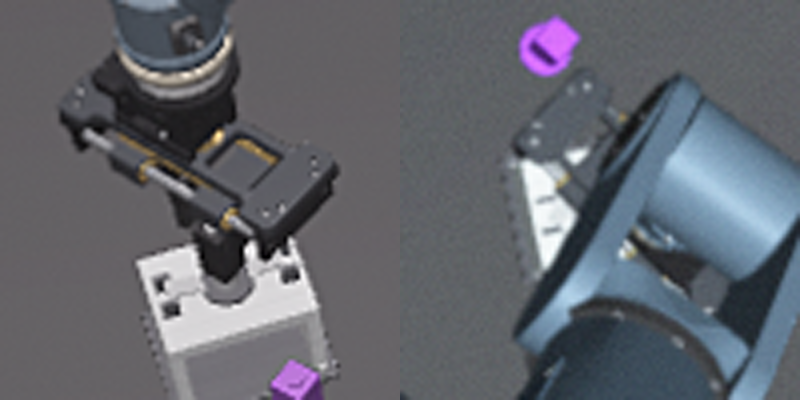

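The fingers straddle the black grip but are still closing, with no contact yet. I'll go on closing.

```bash
python3 -m jog '[[0,0,0,0,0,0,0],[0,0,0,0,0,0,0],[0,0,0,0,0,0,0],[0,0,0,0,0,0,0]]'
```

```text
time_s: 4.28
position: [0.4823, -0.1984, 0.1295]
tcp_rot: [[-0.735, 0.678, 0.0], [0.678, 0.735, 0.0], [-0.0, 0.0, -1.0]]
force: [0.3, 0.0, -0.1]
opening: 0.297
grasp_force: 29.9
```

```bash
python3 -m jog '[[0,0,0,-0.005,0,0,0],[0,0,0,-0.01,0,0,0],[0,0,0,-0.015,0,0,0],[0,0,0,-0.02,0,0,0],[0,0,0,-0.025,0,0,0],[0,0,0,-0.03,0,0,0],[0,0,0,-0.035,0,0,0],[0,0,0,-0.035,0,0,0]]'; python3 -m jog '[[0,0,0,-0.02,0,0,0],[0,0,0,-0.04,0,0,0],[0,0,0,-0.07,0,0,0],[0,0,0,-0.1,0,0,0],[0,0,0,-0.12,0,0,0],[0,0,0,-0.12,0,0,0],[0,0,0,-0.12,0,0,0]]'
```

```text
time_s: 5.28
position: [0.483, -0.1991, 0.1657]
tcp_rot: [[-0.735, 0.678, 0.002], [0.678, 0.735, -0.002], [-0.003, 0.0, -1.0]]
force: [-0.5, -0.8, -3.4]
opening: 0.295
grasp_force: 29.9
time_s: 6.15
position: [0.4815, -0.1979, 0.2836]
tcp_rot: [[-0.735, 0.678, -0.002], [0.678, 0.735, 0.001], [0.002, -0.0, -1.0]]
force: [0.1, -0.6, -2.2]
opening: 0.297
grasp_force: 29.9
```

```bash
cat >> h.py <<'E'
def tgt(mark,n,L):
    """tool shift/rotvec from the current pose so TCP = mark + n*L, tool z = -n (least turn)"""
    s=bot.read_state();R=s["tcp_rot"];z=R[:,2];v=np.cross(z,-n);a=np.arcsin(np.linalg.norm(v))
    rv=v/np.linalg.norm(v)*a; return (R.T@(mark+n*L-s["position"])).round(4),np.degrees(R.T@rv).round(2)
def nrm(t,y): return Rz(np.radians(y))@np.array([-np.sin(np.radians(t)),0,np.cos(np.radians(t))])
E
python3 -c "
from h import *
print(tgt(np.array([.525,.259,.0793]),nrm(12.4,-6.5),.1685))"
```

```text
(array([0.3072, 0.3438, 0.0402]), array([ -7.35, -10.11,  -0.  ]))
```

```bash
python3 -m jog '[[0,0.03,0.034,0,0,0,0],[0,0.07,0.078,0,-1,-1,0],[0,0.11,0.123,0.01,-2,-3,0],[0,0.15,0.168,0.02,-4,-5,0],[0,0.19,0.213,0.03,-5,-7,0],[0,0.23,0.257,0.04,-6,-8,0],[0,0.27,0.302,0.04,-7.3,-10.1,0],[0,0.295,0.33,0.04,-7.3,-10.1,0],[0,0.307,0.344,0.04,-7.3,-10.1,0],[0,0.307,0.344,0.04,-7.3,-10.1,0],[0,0.307,0.344,0.04,-7.3,-10.1,0],[0,0.307,0.344,0.04,-7.3,-10.1,0]]'
python3 - <<'E'
from h import *
ims=[]
s=bot.read_state();print(s["force"],s["moment"],s["joint_positions"].round(1))
R=s["tcp_rot"];q=s["position"]+R[:,2]*.1085
print("tip by model",q, "n",-R[:,2])
for c,u in(("scene",(290,110)),("top",(140,170))):
    im,d=viewer.capture(c);cv2.imwrite(f"pics/{c}1.png",im);np.save(f"pics/{c}1d.npy",d)
    for t in("tip","grip","mark","probe"):
        for r in models.tip_of(c,t)[:2]: print(c,t,np.round(r["xyz"],4),round(r["p"],2))
    print(c,"model tip px",proj(c,q)[0]); ims.append(cv2.resize(im[u[1]:u[1]+80,u[0]:u[0]+80],(400,400),interpolation=cv2.INTER_CUBIC))
cv2.imwrite("pics/st.png",np.hstack(ims))
E
```

```text
time_s: 7.65
position: [0.4899, 0.2614, 0.2441]
tcp_rot: [[-0.715, 0.666, 0.213], [0.677, 0.735, -0.027], [-0.174, 0.125, -0.977]]
force: [-0.7, -0.7, -2.8]
opening: 0.295
grasp_force: 30.0
[-0.66082124 -0.67467353 -2.79275642] [ 0.07572943  0.16238855 -0.00160355] [ 19.9  18.2  97.4  -7.   53.6 -23.7]
tip by model [0.51297687 0.25848088 0.13814874] n [-0.21304697  0.0267435   0.97667588]
scene tip [ 0.5422 -0.4543 -0.0014] 0.55
scene grip [0.4846 0.2632 0.2463] 0.91
scene grip [ 0.6073 -0.1522  0.1102] 0.77
scene mark [0.5255 0.2589 0.0794] 0.66
scene probe [ 0.6083 -0.1507  0.0619] 0.87
scene probe [0.5    0.2574 0.1986] 0.69
scene model tip px [329.7191113  151.37324151]
top grip [ 0.608  -0.1464  0.1146] 0.67
top grip [0.4915 0.2589 0.2443] 0.55
top mark [0.5271 0.2581 0.0795] 0.91
top probe [ 0.6074 -0.1515  0.0651] 0.72
top probe [0.5    0.2601 0.2012] 0.46
top model tip px [169.74576105 215.07046182]
```

View pics/st.png

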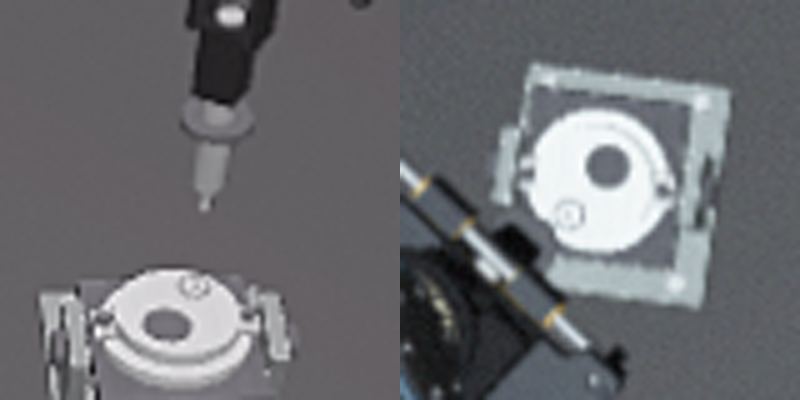

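The probe hangs straight: its tip shows at (330.3,151.5) in scene, against (329.7,151.4) predicted from the model. The ring is at (328.3,167.1) and unobstructed. I'll refine the face normal with several depth frames.

```bash
python3 - <<'E'
from h import *
for c in("scene","top"):
    D=[];I=[]
    for _ in range(8): im,d=viewer.capture(c);D.append(d);I.append(im)
    D=np.array(D);I=np.mean(I,0);d=np.where((D>0).all(0),D.mean(0),0);g=I.max(2)
    X=cloud(c,d)
    # face ellipse: project the 76 mm disc (shrunk) of the modelled face, less bore and edges
    n=nrm(12.4,-6.5);C=np.array([.5455,.2425,.0835])
    R=Rz(np.radians(-6.5))@cv2.Rodrigues(np.array([0,-np.radians(12.4),0]))[0]
    a=np.linspace(0,2*np.pi,60)[:-1]
    C=np.array([.5255,.2588,.0794])-R@np.array([-.022,.014,0])
    poly=proj(c,C+(R@np.array([.034*np.cos(a),.034*np.sin(a),0*a])).T)
    m=np.zeros((384,512),np.uint8);cv2.fillPoly(m,[poly.round().astype(np.int32)],1)
    dark=cv2.dilate((g<190).astype(np.uint8),np.ones((3,3)));P=X[(m>0)&(d>0)&(dark==0)]
    for k in range(5):
        q=P.mean(0);n=np.linalg.svd(P-q)[2][2];n*=np.sign(n[2]);r=(P-q)@n
        if k<4:P=P[np.abs(r)<2.5*r.std()]
    mk=np.array([.5255,.2588]);z=q[2]-((mk-q[:2])@n[:2])/n[2]
    print(c,len(P),q.round(4),n.round(4),"tilt",np.degrees(np.arccos(n[2])).round(2),"dir",np.degrees(np.arctan2(n[1],n[0])).round(1),"std",r.std().round(5),"z at mark",z.round(4),"frame noise",D.std(0)[m>0].mean())
    # base yaw
    b=(np.abs(X[...,0]-.553)<.1)&(np.abs(X[...,1]-.24)<.1)&(X[...,2]>.008)&(X[...,2]<.05)
    print("base",cv2.minAreaRect((X[b][:,:2]*1000).astype(np.float32)))
    print("mark px model",proj(c,[.5255,.2588,.0794])[0])
    cv2.imwrite(f"pics/{c}avg.png",I)
    u=proj(c,[.5255,.2588,.0794])[0].round().astype(int);w=255-g[u[1]-4:u[1]+5,u[0]-4:u[0]+5];w=np.clip(w-w.min()-12,0,80)
    v,uu=np.mgrid[-4:5,-4:5];print("dark centroid",u+[(w*uu).sum()/w.sum(),(w*v).sum()/w.sum()])
E
```

```text
scene 111 [0.5459 0.2465 0.0842] [-0.2241  0.0179  0.9744] tilt 12.99 dir 175.4 std 0.00072 z at mark 0.0793 frame noise 0.01863374
base ((553.6506958007812, 242.92398071289062), (140.2158966064453, 150.72662353515625), 84.73258972167969)
mark px model [328.03697291 166.55538496]
dark centroid [328.67440595 164.98065179]
top 247 [0.5418 0.2456 0.0842] [-0.2232  0.019   0.9746] tilt 12.94 dir 175.1 std 0.00079 z at mark 0.0802 frame noise 0.0151953865
base ((549.9517822265625, 242.28451538085938), (141.46853637695312, 150.60177612304688), 84.87042999267578)
mark px model [173.53896706 212.33367819]
dark centroid [173.10139679 213.26564925][ WARN:0@3.939] global loadsave.cpp:1063 imwrite_ Unsupported depth image for selected encoder is fallbacked to CV_8U.
```

Both cameras agree: tilt 13.0°, direction 175°, and the base's yaw of -5° matches. Approach to a 6 mm standoff.

```bash
python3 -c "
from h import *
print(tgt(np.array([.526,.259,.0797]),nrm(12.97,-5),.1085+.006))"
```

```text
(array([ 0.001 , -0.0009,  0.0543]), array([-0.63, -0.16, -0.  ]))
```

```bash
python3 -m jog '[[0,0,-0.001,0.02,-0.6,-0.2,0],[0,0.001,-0.001,0.04,-0.6,-0.2,0],[0,0.001,-0.001,0.05,-0.6,-0.2,0],[0,0.001,-0.001,0.054,-0.6,-0.2,0],[0,0.001,-0.001,0.054,-0.6,-0.2,0],[0,0.001,-0.001,0.054,-0.6,-0.2,0],[0,0.001,-0.001,0.054,-0.6,-0.2,0]]'
cat > f.py <<'E'
from h import *
n=nrm(12.97,-5);f=[];p=[];
for _ in range(8):
    viewer.capture("scene");s=bot.read_state();f.append(s["force"]);p.append(s["position"])
f=np.array(f);p=np.mean(p,0);R=s["tcp_rot"];mk=np.array([.526,.259,.0797]);q=p+R[:,2]*.1085-mk
print("t",s["time_s"],"f.n",(f@n).mean().round(2),"+-",(f@n).std().round(2),"f",f.mean(0).round(2),"mom",s["moment"].round(3),"model gap",(q@n*1e3).round(2),"lateral",((q-n*(q@n))*1e3).round(2),"tilt err",np.degrees(np.arccos(-R[:,2]@n)).round(2))
E
python3 f.py
python3 - <<'E'
from h import *
ims=[]
for c,u in(("scene",(300,130)),("top",(150,190))):
    im,_=viewer.capture(c);ims.append(cv2.resize(im[u[1]:u[1]+50,u[0]:u[0]+50],(400,400),interpolation=cv2.INTER_CUBIC))
cv2.imwrite("pics/near.png",np.hstack(ims))
E
```

```text
time_s: 9.82
position: [0.5005, 0.2613, 0.1921]
tcp_rot: [[-0.715, 0.662, 0.225], [0.676, 0.737, -0.02], [-0.179, 0.138, -0.974]]
force: [-0.7, 0.2, -2.6]
opening: 0.293
grasp_force: 30.0
t 10.225 f.n -2.3 +- 0.7 f [-0.1  -0.16 -2.38] mom [0.102 0.108 0.026] model gap 6.48 lateral [ 0.05 -0.13  0.01] tilt err 0.05
```

View pics/near.png

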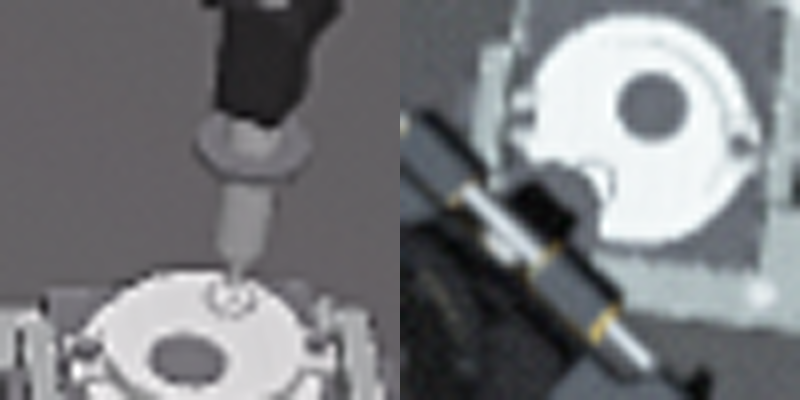

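The tip is at (235,278) and the ring centre at (231,296) in the scene crop. Allowing for the 6.5 mm gap, the tip is about 1.5 mm off centre, so I'll shift tool x by -1.5 mm while closing in.

```bash
python3 -m jog '[[0,-0.0015,0,0.002,0,0,0],[0,-0.0015,0,0.0045,0,0,0],[0,-0.0015,0,0.0045,0,0,0]]' | head -1; python3 f.py;  python3 -m jog '[[0,0,0,0.001,0,0,0],[0,0,0,0.002,0,0,0],[0,0,0,0.002,0,0,0]]' | head -1; python3 f.py;  python3 -m jog '[[0,0,0,0.001,0,0,0],[0,0,0,0.002,0,0,0],[0,0,0,0.002,0,0,0]]' | head -1; python3 f.py
```

```text
time_s: 10.7
t 11.1 f.n -2.51 +- 0.37 f [ 0.05 -0.14 -2.56] mom [0.058 0.14  0.053] model gap 1.74 lateral [ 1.02 -1.19  0.26] tilt err 0.05
time_s: 11.48
t 11.875 f.n -2.6 +- 0.45 f [ 0.12  0.46 -2.65] mom [-0.019  0.135  0.   ] model gap -0.23 lateral [ 1.03 -1.19  0.26] tilt err 0.05
time_s: 12.25
t 12.65 f.n -0.72 +- 0.19 f [-0.54  0.11 -0.86] mom [ 0.084  0.089 -0.053] model gap -2.15 lateral [ 1.15 -1.13  0.29] tilt err 0.05
```

```bash
python3 -m jog '[[0,0,0,0.001,0,0,0],[0,0,0,0.002,0,0,0],[0,0,0,0.003,0,0,0],[0,0,0,0.003,0,0,0]]' | head -1; python3 f.py; python3 f.py
```

```text
time_s: 13.15
t 13.55 f.n 0.64 +- 0.45 f [-0.75  0.31  0.48] mom [0.125 0.102 0.013] model gap -5.17 lateral [ 1.13 -1.16  0.28] tilt err 0.05
t 13.95 f.n 0.81 +- 0.37 f [-0.6   0.35  0.69] mom [ 0.106  0.088 -0.021] model gap -5.22 lateral [ 1.09 -1.17  0.27] tilt err 0.05
```

The force has risen to about 3.2 N over the baseline, which is half travel. One last look.

```bash
python3 - <<'E'
from h import *
im,_=viewer.capture("scene");a=cv2.resize(im[140:190,300:350],(400,400),interpolation=cv2.INTER_CUBIC)
b=cv2.resize(cv2.imread("pics/sceneavg.png")[140:190,300:350],(400,400),interpolation=cv2.INTER_CUBIC)
cv2.imwrite("pics/fin.png",np.hstack([a,b]))
E
```

```text
(no output)
```

View pics/fin.png

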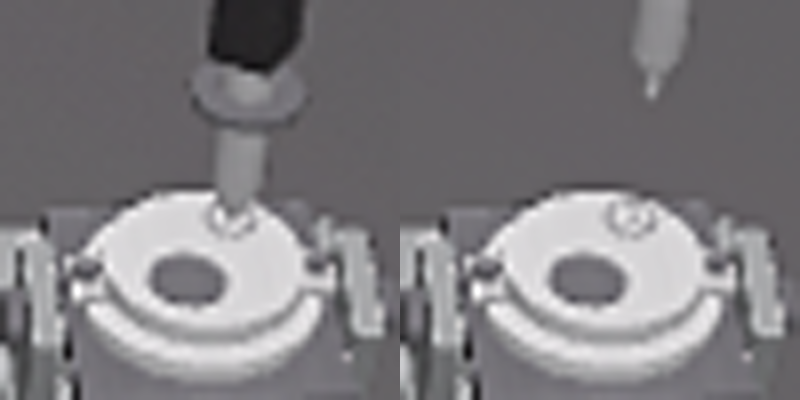

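The stem's nose is at (236,208) with its plunger ending at about (234,216), against the ring centre at (231,217). The tip is inside the ring, and the cover hasn't moved. Handing in.

```bash
python3 -c "
from rig import workorder
print(workorder.hand_in())"
```

```text
the job is handed in; nothing more can be done
None
```

I handed the job in at about 14 s with the arm still holding the probe within about 0.1° of my measured face normal, its tip inside the scribed ring, and the plunger pressed about half way at roughly 3.2 N; no verdict came back.

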